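Code-lock the kitchen blade box and pin its bolt

TASK

Lock up the blade box: turn its three dials one at a time, from the robot's left to its right, to the code 4-2-3, each pointer squarely at the place with that many pips. Only with the code set, slide the bolt to the robot's left until it is fully home in the keeper, then take the pin from its wooden stand, drop it through the keeper and the bolt until its collar rests on the keeper, and let go. Leave the dials on the code and do not disturb the bowl, grater or jar.

Things in the scene. Friction and masses are not known exactly. Their poses are not given: they have to be found in the camera images.
- lockbox: White blade box fixed to the worktop, 220 (x) x 370 (y) x 85 mm high; origin: centre of its underside; x away from the robot, y to its left. On the flat top: nearer the robot three black dials in a row along y (x -55 mm; y +45 left, -47 middle, -139 right); on the far side (x +50) a steel bolt sliding along y, with a bridge-shaped keeper at its left end. The lid is shut and stays so.
- keeper_hole (a point): Centre of the mouth of the vertical 14 mm through hole in the keeper, at the keeper's top face (box frame x 50, y 115, z 111 mm). The keeper is a steel bridge 56 (x) x 50 (y) mm, its top plate 6 mm thick; under it runs the bolt, and 20 mm below the plate's underside is the deck.
- bolt (a joint): Slide of the bolt along the box's +y (to the robot's left), in m: starts at 0 to 0.015, end stop at 0.05 = fully home. Only at home does its 14 mm hole lie under the keeper's hole. Friction about 2.5 N; it stays where it is left.
- bolt_grip (a point): Where to grip or push the bolt's upright handle post, on its axis: 16 mm in diameter (18 mm head), standing 36 mm above the bolt plate (30 mm wide, 6 mm thick, its top 101 mm over the worktop). This point is 24 mm above the plate, 12 mm below the post's top, and moves with the bolt.
- bolt_hole (a point): Centre of the bolt's 14 mm pin hole, at the plate's top face; 115 mm to the box's +y of the handle. Moves with the bolt.
- pin_grip (a point): Where to grip the retaining pin: on its axis, 47 mm above its tip, 13 mm below the top of its head.
- pin: Loose steel retaining pin, 60 g, 60 mm tall, upright in its stand. Origin at the tip (underside of the shaft), z up along the pin. Shaft 10 mm in diameter and 22 mm long with a chamfered tip, then a collar 26 mm in diameter and 4 mm thick, then a cylindrical head 18 mm in diameter and 34 mm tall.
- pin_tip (a point): Centre of the pin's lower end (same point as the pin's origin).
- pin_stand: Fixed light wooden stand 60 x 60 x 40 mm high, on the robot's right, origin at the centre of its underside, with a 14 mm vertical hole at its centre in which the pin stands, its collar on the stand's top.
- bowl: Bystander: blue ceramic bowl, 170 mm across, 70 mm high; origin at the centre of its underside.
- grater: Bystander: steel box grater 75 x 100 mm, 226 mm high with its handle; origin at the centre of its underside.
- jar: Bystander: glass jar with steel cap, 70 mm in diameter, 100 mm high; origin at the centre of its underside.
- dial_left (a joint): Angle of the left dial, rad, clockwise from above, range -0.4 to 3.2. Around it five places marked by 1 to 5 pips, clockwise: number n at (n-1) x 0.7, so 4 is 2.1. At value q the pointer (nose and white line) has heading 1.4 - q, counterclockwise from the box's +x (number 3 points away from the robot). Turns smoothly, no clicks, friction 0.06 N m; stays where left.
- dial_left_grip (a point): Grip point of the left dial, on its vertical axis, 119 mm over the worktop. The dial is a disc 44 mm in diameter whose top is 95 mm over the worktop, with an upright grip bar on it, 42 mm long (along the pointer), 14 mm thick, top 129 mm over the worktop. Neighbouring dials are 92 mm apart.
- dial_middle (a joint): Angle of the middle dial, rad, clockwise from above, range -0.4 to 3.2. Around it five places marked by 1 to 5 pips, clockwise: number n at (n-1) x 0.7, so 2 is 0.7. At value q the pointer (nose and white line) has heading 1.4 - q, counterclockwise from the box's +x (number 3 points away from the robot). Turns smoothly, no clicks, friction 0.06 N m; stays where left.
- dial_middle_grip (a point): Grip point of the middle dial, on its vertical axis, 119 mm over the worktop. The dial is a disc 44 mm in diameter whose top is 95 mm over the worktop, with an upright grip bar on it, 42 mm long (along the pointer), 14 mm thick, top 129 mm over the worktop. Neighbouring dials are 92 mm apart.
- dial_right (a joint): Angle of the right dial, rad, clockwise from above, range -0.4 to 3.2. Around it five places marked by 1 to 5 pips, clockwise: number n at (n-1) x 0.7, so 3 is 1.4. At value q the pointer (nose and white line) has heading 1.4 - q, counterclockwise from the box's +x (number 3 points away from the robot). Turns smoothly, no clicks, friction 0.06 N m; stays where left.
- dial_right_grip (a point): Grip point of the right dial, on its vertical axis, 119 mm over the worktop. The dial is a disc 44 mm in diameter whose top is 95 mm over the worktop, with an upright grip bar on it, 42 mm long (along the pointer), 14 mm thick, top 129 mm over the worktop. Neighbouring dials are 92 mm apart.

How it is judged:
By the outcome, as a careful person would: the job done as asked, in the order asked, and still so for the second after the job is handed in, with the robot touching nothing.
It also fails if it takes over 72 s, if anything falls off the work surface, if the arm or the gripper's body presses on something with over 40 N, if the wrist force passes 120 N, or if a joint passes its speed limit or range.

ROBOT

A 7-joint arm with a two-finger parallel gripper is mounted at the origin on the work surface. World frame = base frame: x ahead of the robot, y to its left, z up, the work surface at z = 0. Lengths are in mm, angles in rad, forces in N, time in s.
With the tool pointing down it reaches from about 400 to 875 mm from the base axis. Payload 4.4 kg.
Tool frame: the origin (TCP) lies midway between the tips of the shut fingers; the grasp point (between the pads) lies ctrl.grip_depth behind it (ctrl.grip_depth is the distance from the TCP to the grasp point, in mm); z points along the fingers, y is the line along which they close (so a half turn about z gives the same grasp; the last joint's range is limited). The gripper opens to 85 mm and grips with 20 to 120 N. Pads are 22 mm wide; open, the fingers measure 114 mm over their backs; the gripper's body (76 mm by 85 mm) begins 54 mm behind the grasp point. The pads swing forward as they close: fully open they stand 13 mm farther back than shut.
Start: joints at [-1.366, 0.628, 0.038, 1.517, -0.027, 0.996, -0.02], TCP at [173.851, 626.334, 203.313] pointing down, gripper open.
Joint ranges: [-3.06, 3.06], [-0.37, 2.12], [-1.25, 1.32], [0.18, 2.47], [-1.1, 4.24], [0.23, 1.98], [-2.94, 2.94]. Speed limits (rad/s): [2.57, 2.57, 3.14, 3.14, 3.14, 3.14, 3.14].

INTERFACE

Orientations are given as [roll, pitch, yaw] about the fixed x, y, z axes, in that order (R = Rz(yaw) Ry(pitch) Rx(roll)).
In Python, from cell import ctrl gives the robot as it stands.
- The arm moves only by the tool carry_out, never from a script. Its argument "deltas" is one flat list of numbers, 7 for each row, row after row: the turn, a rotation vector about the tool's x, y, z in degrees, then the shift along the tool's x, y, z in m, then the closure, from -1 (fully open) to 1 (shut). In form: [wx, wy, wz, dx, dy, dz, claw, wx, wy, wz, dx, dy, dz, claw, ...]. A call has 1 to 12 rows; each row shifts and turns the commanded pose from where the row before left it, along the tool's axes as they then stand; what a row does not reach is not made up. A row lasts 1/8 s, in which the tool goes at most 62.5 mm and 10.7 degrees, less where a joint would pass 70% of its speed; a pose out of reach is approached as far as the arm can. A call with a gripper value outside its range is refused whole. The fingers move at their own pace and stop on an object; the grip force is fixed at half the most. Time passes only in rows, so rows that do not move let the fingers close. It gives the time, the measured TCP pose, the force, the opening and the grip force at its end, in the units of the state.
- ctrl.read_state(): the state, without advancing time (a new reading comes with each control period).
- ctrl.get_image(name): name is "side" or "top"; returns the picture (384x512x3 uint8, red, green, blue); there is no depth.
- ctrl.calibration(name): a dict with "mtx" (3x3 intrinsics, pixels), "distortion" ([k1, k2, p1, p2, k3] as OpenCV has them; the pictures are not rectified), "R" (3x3) and "t" (3): a world point X has camera coordinates R X + t. Camera axes: x right, y down, z forward; pixel columns grow to the right and rows downward; lengths in mm; the calibration is good to about 2 mm. A picture is of the moment at which its call begins. calibration takes no time and is no camera call.
- ctrl.finish_job(): hands the job in; it is judged then, once.
The state is a dict: "clock": time; "qpos": joint angles; "qd": joint speeds; "tau": joint torques, N m; "eef_pos": TCP position; "tool_rot": TCP orientation; "force": force on the tool from outside, world axes, zero at the start; "torque": the same for the moment, N m; "width": finger opening in mm; "gripper_force": force on a finger pad.
Only numpy, scipy, OpenCV 4.12 (cv2) and the standard library are available. Lean on these libraries where they do the work, as an engineer would, in place of code of your own. Each camera call takes 0.05 s, during which the arm holds its last target. There are 200 camera calls.

## Working session

There is one attempt and no reset: what is moved stays moved. The work goes in short steps, Python scripts to look and compute and a tool call to move; the robot and the scene stay as the last step left them, time stands still between calls to the robot, and variables do not carry over. Pictures are saved under pics/ and viewed, at most 10 in all, crops included, and the job is handed in when it is done.

Besides the shell and the picture viewer there is one more tool, called after ">>>" as name(argument=value, ...) on one line, values as JSON. carry_out: Moves the arm, as the interface text tells. Its arguments: {"type":"object","properties":{"deltas":{"type":"array"}},"required":["deltas"]}

```bash
ls; mkdir -p pics; python3 - <<'E'
from cell import ctrl
import cv2
print(ctrl.read_state(), ctrl.grip_depth)
for n in ("side","top"):
    print(n,ctrl.calibration(n))
    im=ctrl.get_image(n)[:,:,::-1]
    cv2.imwrite(f"pics/{n}0.png",im)
    cv2.imwrite(f"pics/{n}0b.png",cv2.resize(im,(800,600),interpolation=cv2.INTER_CUBIC))
E
```

```text
pics
{'clock': 0.0, 'qpos': array([-1.36578345,  0.62934537,  0.0384302 ,  1.5183543 , -0.02698937,
        0.99627146, -0.01997246]), 'qd': array([ 0.00020015,  0.00040059, -0.00015368, -0.00161954, -0.00145451,
        0.00108589,  0.00035499]), 'tau': array([-1.61777907e-04, -5.63410842e+01,  1.22618929e+00, -1.93442005e+01,
        1.09494198e-02,  1.07235930e-02, -3.86117080e-06]), 'eef_pos': array([173.67659446, 625.68226514, 202.39377986]), 'tool_rot': array([-3.13973206e+00,  2.60434880e-05,  2.87082295e+00]), 'force': array([-0.29789415, -0.45762139, -0.48094697]), 'torque': array([-0.02152272, -0.04590094,  0.02454828]), 'gripper_force': 0.0, 'width': 85.78139637578688} 18.700000000000003
side {'mtx': array([[395.9024882 ,   0.        , 259.88343537],
       [  0.        , 395.9024882 , 194.48199663],
       [  0.        ,   0.        ,   1.        ]]), 'distortion': array([-0.02443035,  0.        ,  0.        ,  0.        ,  0.        ]), 'R': array([[ 0.96146832, -0.27487094, -0.00496254],
       [-0.20832037, -0.71666536, -0.66557748],
       [ 0.17939143,  0.64096546, -0.74631226]]), 't': array([-533.59092985,  205.57625529, 1112.2316227 ])}
top {'mtx': array([[377.12639991,   0.        , 255.22308202],
       [  0.        , 377.12639991, 193.65808357],
       [  0.        ,   0.        ,   1.        ]]), 'distortion': array([-0.0127876,  0.       ,  0.       ,  0.       ,  0.       ]), 'R': array([[-0.01322518, -0.99989004,  0.00670846],
       [-0.98779349,  0.01202321, -0.15530443],
       [ 0.15520669, -0.0086805 , -0.98784388]]), 't': array([  36.94183941,  579.08096652, 1086.29872013])}
```

View pics/top0b.png

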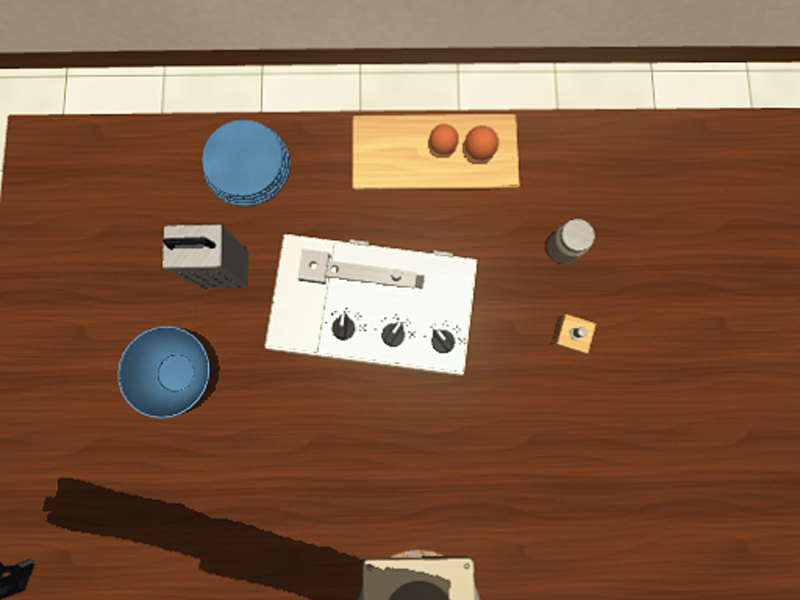

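View pics/side0b.png

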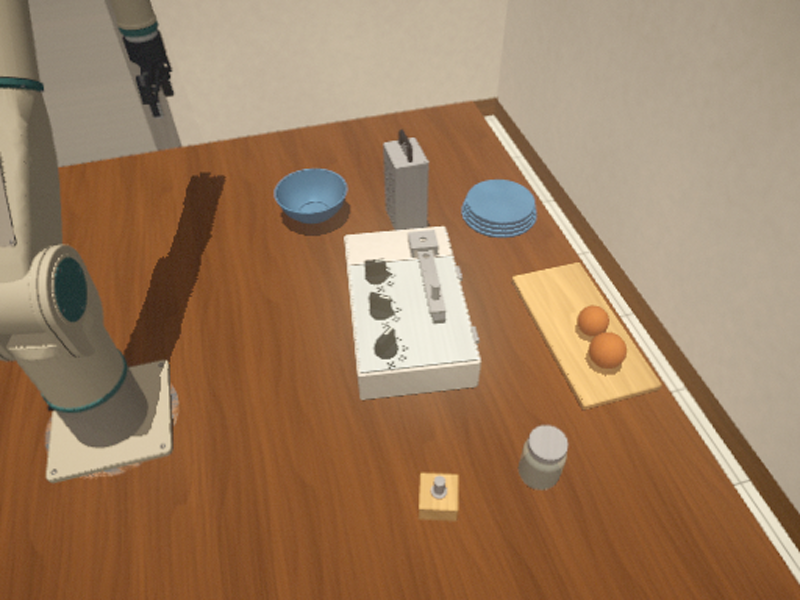

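Top view: the box centre is at about (370,305) in the 800x600 picture. The dials are at (343,326), (394,334) and (442,341), the keeper at (314,266), the bolt post at (397,275) and the pin at (578,332). I'll enlarge these for measuring.

```bash
python3 - <<'E'
import cv2, numpy as np
t=cv2.imread("pics/top0.png"); s=cv2.imread("pics/side0.png")
def crop(im,x,y,w,h,k):
    c=cv2.resize(im[y:y+h,x:x+w],None,fx=k,fy=k,interpolation=cv2.INTER_CUBIC)
    for i in range(0,w,10): cv2.putText(c,str(x+i),(i*k,8),0,.3,(0,0,255),1); c[::4,i*k]=(0,0,255)
    for j in range(0,h,10): cv2.putText(c,str(y+j),(0,j*k+4),0,.3,(0,0,255),1); c[j*k,::4]=(0,0,255)
    return c
cv2.imwrite("pics/c1.png",crop(t,168,145,140,100,5))
a=crop(s,218,142,94,118,5)
b=np.vstack([crop(t,352,198,36,32,8)[:256,:288],crop(s,264,298,36,36,8)[:288,:288]])
b=np.vstack([b,np.zeros((a.shape[0]-b.shape[0],288,3),np.uint8)]) if a.shape[0]>b.shape[0] else b[:a.shape[0]]
cv2.imwrite("pics/c2.png",np.hstack([a,b]))
E
```

```text
(no output)
```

View pics/c1.png

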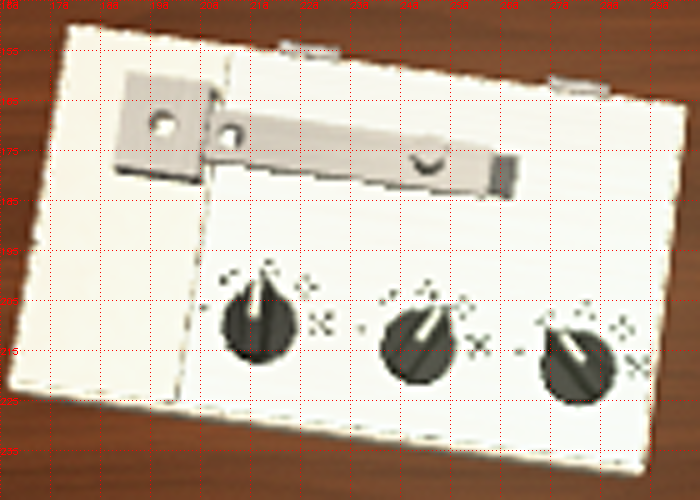

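View pics/c2.png

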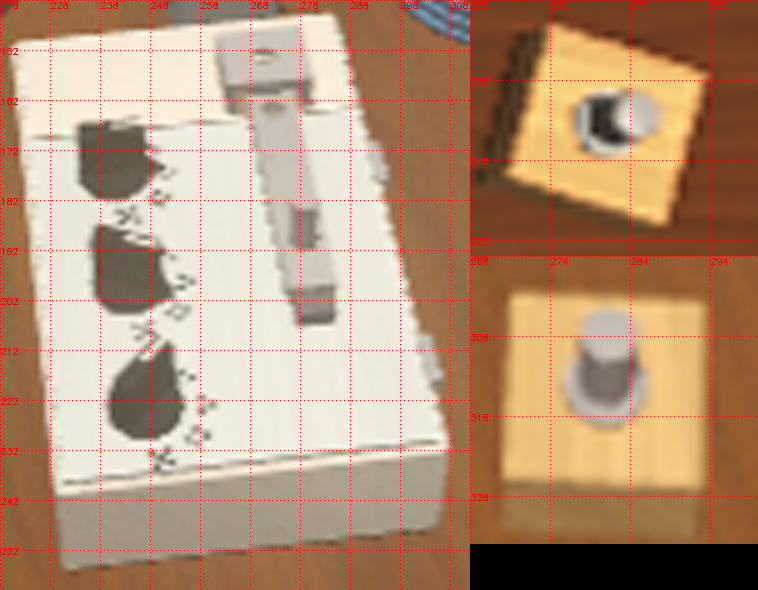

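Crop readings in original pixels. Top view:
- Far lid corners: (181.6,150) and (305.6,165.8).
- Keeper hole: (200.6,169.8).
- Dial disc centres: (220,210), (251.6,214.4) and (283.6,218.6).
- Pin head top: (372.8,212.4).

Side view:
- Lid corners: (220,150), (285,144.4) and (307.6,230.6).
- Keeper hole: (270.6,153).
- Pin head top: (281.5,307.9).

I'll fit these.

```bash
cat > h.py <<'E'
import numpy as np, cv2, json
from cell import ctrl
from scipy.optimize import least_squares
C={n:ctrl.calibration(n) for n in("top","side")}
def proj(n,X):
    c=C[n]; return cv2.projectPoints(np.atleast_2d(np.float64(X)),cv2.Rodrigues(c["R"])[0],c["t"],c["mtx"],c["distortion"])[0][:,0]
def ray(n,p,z):
    c=C[n]; u=cv2.undistortPoints(np.float64([[p]]),c["mtx"],c["distortion"])[0,0]
    d=c["R"].T@np.r_[u,1]; o=-c["R"].T@c["t"]; return o+d*(z-o[2])/d[2]
def tri(pt,ps):
    return least_squares(lambda X:np.r_[proj("top",X)[0]-pt,proj("side",X)[0]-ps],[600,0,60])
def box2w(b,P):
    c,s=np.cos(b[3]),np.sin(b[3]); return np.atleast_2d(P)@np.array([[c,-s,0],[s,c,0],[0,0,1]]).T+b[:3]
E
python3 - <<'E'
from h import *
T5=lambda x,y:((x+.5)/5-.5+168,(y+.5)/5-.5+145); S5=lambda x,y:((x+.5)/5-.5+218,(y+.5)/5-.5+142)
obs=[("top",(110,185,85),T5(68,25)),("top",(110,-185,85),T5(688,104)),("top",(50,115,111),T5(163,124)),
("top",(-55,45,95),T5(260,325)),("top",(-55,-47,95),T5(418,347)),("top",(-55,-139,95),T5(578,368)),
("side",(-110,185,85),S5(10,40)),("side",(110,185,85),S5(335,12)),("side",(110,-185,85),S5(448,443)),("side",(-110,-185,85),S5(55,494)),("side",(-110,-185,0),S5(65,570)),("side",(50,115,111),S5(263,55))]
f=lambda b:np.concatenate([proj(n,box2w(b,P))[0]-p for n,P,p in obs])
r=least_squares(f,[600,0,0,-.1]);b=r.x
print("box",b,"\n",f(b).round(1).reshape(-1,2))
b0=least_squares(lambda c:f([c[0],c[1],0,c[2]]),[600,0,-.1]).x;print("z0 fit",b0)
print("keeper tri",tri(T5(163,124),S5(263,55)).x)
for k,P in dict(L=(-55,45,119),M=(-55,-47,119),R=(-55,-139,119),keeper=(50,115,111)).items(): print(k,box2w(b,P))
for k,a,e in(("L",(252,318),(263,272)),("M",(420,338),(437,306)),("R",(584,360),(560,331))):
    d=ray("top",T5(*e),125)-ray("top",T5(*a),125);h=np.arctan2(d[1],d[0])-b[3];print(k,"heading box",h,"q",1.4-h)
P8=lambda x,y:((x-470+.5)/8-.5+352,(y+.5)/8-.5+198);Q8=lambda x,y:((x-470+.5)/8-.5+264,(y-256+.5)/8-.5+298)
for k,a,e in(("head",(637,116),(610,333)),("collar",(604,123),(605,382))): q=tri(P8(*a),Q8(*e));print(k,q.x,q.cost)
print("stand ctr z40",np.mean([ray("top",P8(*p),40) for p in((550,24),(708,72),(668,224),(505,176))],0))
# post: height from both views
q=tri(T5(427,150),S5(305,212));print("post top",q.x,q.cost); print("post foot/hole rays",ray("top",T5(230,135),101))
E
```

```text
box [ 5.76158436e+02  8.06201323e+01 -5.89886875e+00 -1.44811132e-01] 
 [[-0.1 -0.9]
 [-0.1 -0.5]
 [-0.1  0.1]
 [-0.2 -0.2]
 [ 0.1 -0.4]
 [ 0.  -0.3]
 [-0.4 -0.1]
 [-0.4 -0.6]
 [ 0.2  0.6]
 [-0.5 -0.6]
 [-0.6  1.3]
 [-0.4  0.6]]
z0 fit [ 5.75160242e+02  7.88248957e+01 -1.43731763e-01]
keeper tri [642.34242944 186.39489257 108.12761277]
L [[528.22786008 133.08593013 113.10113125]]
M [[514.9517503   42.04887774 113.10113125]]
R [[501.67564051 -48.98817466 113.10113125]]
keeper [[642.23023167 187.20117079 105.10113125]]
L heading box -0.08711934103079286 q 1.4871193410307928
M heading box -0.35352848996584846 q 1.7535284899658483
R heading box 0.8149794976519695 q 0.5850205023480304
head [ 518.32769971 -310.95810965   73.43670136] 0.2762324378378413
collar [ 518.89274637 -309.8141946    37.41288537] 0.09001470553446397
stand ctr z40 [ 517.3738898  -310.27890597   40.        ]
post top [622.29711607  35.75791831 121.44128017] 0.01615974880945639
post foot/hole rays [636.36899671 148.88391866 101.        ]
```

>>> carry_out(deltas=[0,0,0,-0.0473,-0.0382,0,0,0,0,0,-0.0473,-0.0382,0,0,0,0,0,-0.0473,-0.0382,0,0,0,0,0,-0.0473,-0.0382,0,0,0,0,0,-0.0473,-0.0382,0,0,0,0,0,-0.0473,-0.0382,0,0,0,0,0,-0.0473,-0.0382,0,0,0,0,0,-0.0473,-0.0382,0,0,0,0,0,-0.0473,-0.0382,0,0,0,0,0,-0.0473,-0.0382,0,0,0,0,-2.3,0,0,0,0,0,0,0,0,0,0,0])

```text
clock: 1.6
eef_pos: [526.7, 132.1, 202.9]
tool_rot: [3.141, -0.002, 2.911]
force: [-0.7, 0.6, -0.5]
width: 42.5
gripper_force: 0.0
```

```bash
cat >> h.py <<'E'
def goal(x,y,z,yaw):
    s=ctrl.read_state(); p=s["eef_pos"]; R=cv2.Rodrigues(np.zeros(3))[0]
    ye=s["tool_rot"][2]; d=np.array([x,y,z])-p
    print("t",round(s["clock"],2),"pos",p.round(1),"rot",s["tool_rot"].round(3),"q",s["qpos"].round(2),"F",s["force"].round(1),"w",round(s["width"],1),"gf",s["gripper_force"])
    dy=(ye-yaw+np.pi)%(2*np.pi)-np.pi
    sh=lambda a:(np.array([np.cos(a)*d[0]+np.sin(a)*d[1],np.sin(a)*d[0]-np.cos(a)*d[1],-d[2]])).round(1)
    print("wz deg",round(np.degrees(dy),1),"shift before turn",sh(ye),"after turn",sh(yaw))
def B(x,y,z): return box2w([575.2,78.8,0,-.1437],(x,y,z))[0]
E
python3 - <<'E'
from h import *
goal(*B(-55,45,100.3),2.911)
out=[]
for n,(x,y) in(("top",(160,130)),("side",(180,60))):
    im=ctrl.get_image(n)[:,:,::-1].copy(); cv2.imwrite(f"pics/{n}1.png",im)
    out.append(cv2.resize(im[y:y+150,x:x+100],None,fx=4,fy=4,interpolation=cv2.INTER_CUBIC))
cv2.imwrite("pics/c3.png",np.hstack(out))
p=ctrl.read_state()["eef_pos"];print(proj("top",p),proj("side",p))
E
```

```text
t 1.6 pos [526.7 132.1 202.9] rot [ 3.141e+00 -2.000e-03  2.911e+00] q [-0.34  0.48  0.06  1.82 -0.04  0.85  1.08] F [-0.7  0.6 -0.5] w 42.5 gf 0.0
wz deg -0.0 shift before turn [ -0.7  -0.8 102.6] after turn [ -0.7  -0.8 102.6]
[[215.38106311 205.05125145]] [[237.26784591 147.68593003]]
```

View pics/c3.png

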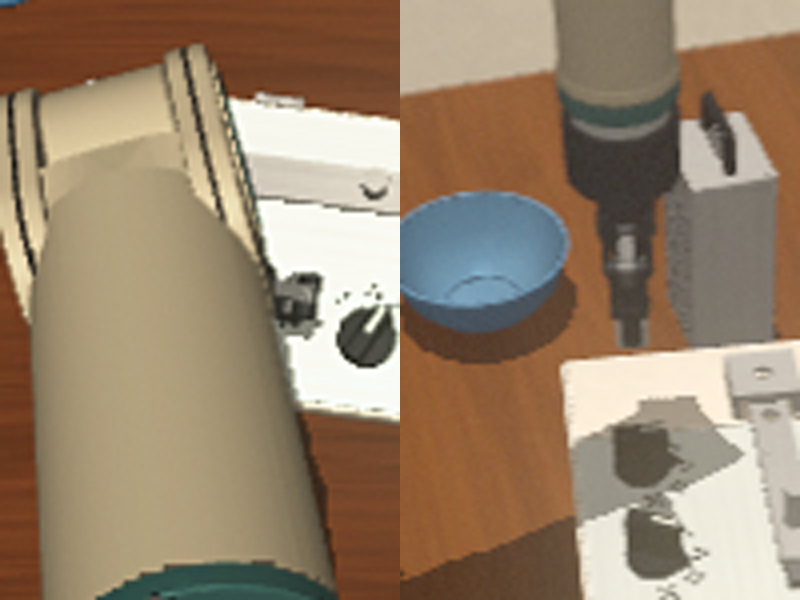

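The side crop shows the fingertips at about (238,146) original pixels, against a predicted (237,148). Arm and camera agree to about 2 mm, so I'll lower onto the left dial.

>>> carry_out(deltas=[0,0,0,-0.0007,-0.0008,0.034,0,0,0,0,0,0,0.034,0,0,0,0,0,0,0.0345,0,0,0,0,0,0,0,1,0,0,0,0,0,0,1,0,0,0,0,0,0,1,0,0,0,0,0,0,1])

```text
clock: 2.58
eef_pos: [528.7, 131.1, 101.9]
tool_rot: [3.14, 0.002, 2.911]
force: [-1.3, 0.5, 0.8]
width: -0.3
gripper_force: 0.0
```

```bash
python3 - <<'E'
from h import *
goal(*B(-55,45,100.3),np.pi-.7-.1437)
print(ctrl.read_state()["torque"])
E
```

```text
t 2.58 pos [528.7 131.1 101.9] rot [3.140e+00 2.000e-03 2.911e+00] q [-0.33  0.62  0.05  1.91 -0.05  0.61  1.09] F [-1.3  0.5  0.8] w -0.3 gf 0.0
wz deg 35.1 shift before turn [ 1.4 -0.2  1.6] after turn [ 1.1 -1.   1.6]
[-0.00734914 -0.02399676 -0.01882846]
```

The fingers shut on nothing, so I'll look.

```bash
python3 - <<'E'
from h import *
im=ctrl.get_image("side")[:,:,::-1]; t=ctrl.get_image("top")[:,:,::-1]
cv2.imwrite("pics/c4.png",np.hstack([cv2.resize(im[110:230,210:310],None,fx=5,fy=5,interpolation=cv2.INTER_CUBIC),cv2.resize(t[160:260,200:260],None,fx=5,fy=6,interpolation=cv2.INTER_CUBIC)]))
p=ctrl.read_state()["eef_pos"];print((proj("side",p)-[210,110])*5)
E
```

```text
[[148.26769719 315.18760071]]
```

View pics/c4.png

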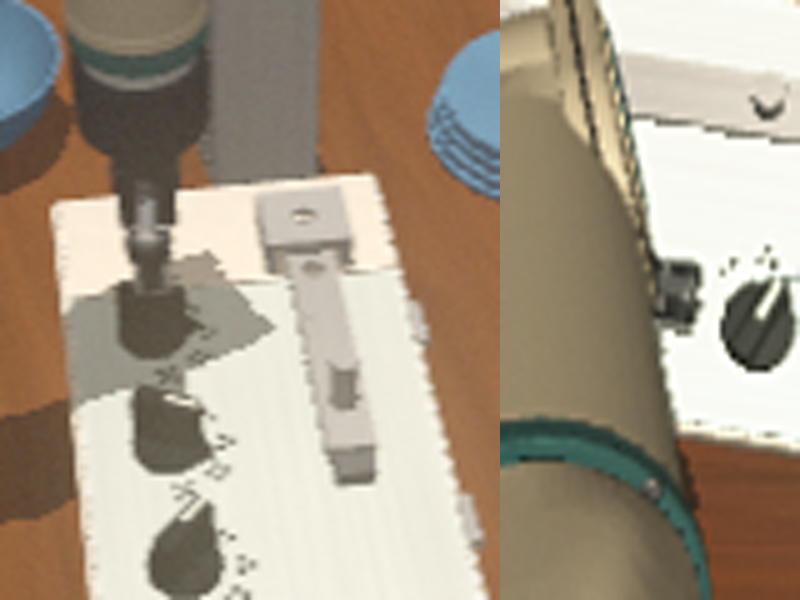

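```bash
python3 - <<'E'
from h import *
a=np.linspace(0,2*np.pi,40)
im=[]
for n,(x,y,w,h) in dict(top=(190,180,70,70),side=(220,140,70,90)).items():
    c=cv2.imread(f"pics/{n}0.png")[y:y+h,x:x+w]; c=cv2.resize(c,None,fx=6,fy=6,interpolation=cv2.INTER_CUBIC)
    def dr(P,col): cv2.polylines(c,[np.int32((proj(n,P)-[x,y]+.5)*6)],False,col,1)
    for yy in(45,-47):
        dr(np.array([B(-55+22*np.cos(t),yy+22*np.sin(t),95) for t in a]),(0,0,255))
        q={45:-.087,-47:-.353}[yy];u=np.array([np.cos(q),np.sin(q)]);v=np.array([-u[1],u[0]])
        dr(np.array([B(*(np.array([-55,yy])+i*21*u+j*7*v),129) for i,j in((1,1),(1,-1),(-1,-1),(-1,1),(1,1))]),(0,255,0))
    dr(np.array([B(i,j,85) for i,j in((110,185),(-110,185),(-110,-185),(110,-185),(110,185))]),(255,0,255))
    dr(np.array([B(50+7*np.cos(t),115+7*np.sin(t),111) for t in a]),(0,0,255))
    p=[528.7,131.1,101.9]; cv2.circle(c,tuple(np.int32((proj(n,p)[0]-[x,y]+.5)*6)),3,(255,0,0),-1)
    im.append(np.vstack([c,np.zeros((540-c.shape[0],c.shape[1],3),np.uint8)]))
cv2.imwrite("pics/c5.png",cv2.resize(np.hstack(im),(800,514)))
E
```

```text
(no output)
```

View pics/c5.png

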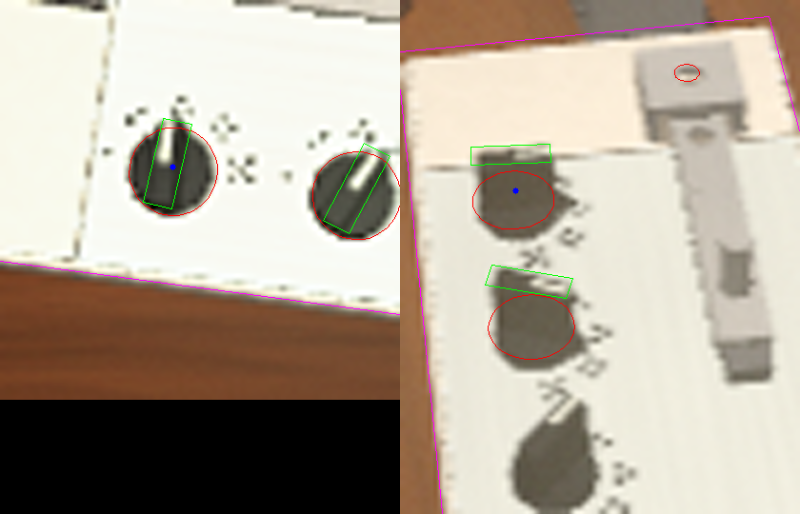

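The model overlay fits the top view. In the side view the dials sit about 1.8 px lower than the model. In the previous picture the fingertips seem hidden behind the dial, so I'll check numerically.

```bash
python3 - <<'E'
from h import *
im=ctrl.get_image("side")[:,:,::-1]; s0=cv2.imread("pics/side0.png")
np.set_printoptions(linewidth=200)
for r in range(150,186): print(r,s0[r,228:256,1],'\n   ',im[r,228:256,1])
E
```

```text
150 [233 233 233 233 233 233 235 235 235 235 233 234 234 234 234 235 235 236 236 236 237 236 235 235 235 236 236 236] 
    [234 234 235 236 235 183  70  73  72  95 105 141 125  83  74  74  76 212 239 239 238 238 237 238 238 237 238 238]
151 [232 233 233 234 235 234 234 234 234 235 235 235 235 234 234 234 236 237 237 237 236 236 236 236 236 237 237 236] 
    [236 235 235 236 236 185  72  69  72 133 156 155 133  88  74  74  76 214 240 238 237 239 238 238 239 238 239 238]
152 [234 234 233 233 234 234 234 233 234 234 235 235 235 235 234 235 236 238 238 237 236 234 235 236 237 237 236 236] 
    [237 236 236 236 236 185  72  74  72 115 146 155 132  92  74  76  74 211 240 239 238 236 238 237 238 238 239 239]
153 [235 235 234 234 234 234 235 234 234 235 234 235 235 234 234 234 235 236 237 237 237 235 235 237 237 236 236 236] 
    [238 237 236 236 236 191  95  71  73 117 147 157 132  89  74  76  76 212 240 238 239 238 237 238 239 238 238 238]
154 [235 234 235 235 235 235 236 236 235 235 234 235 234 235 235 235 236 236 237 236 237 238 237 237 236 236 235 236] 
    [237 236 236 237 237 193  94 
[... 6731 characters left out ...]
32 231 230 231 231 231 232 232 231 231 232 232 216 219 214 161 208 232 233 234 219 205 224 234 233 234 234] 
    [148 148 148 148 148 149 150 149 148 149 149 152 152 139 143 138 111 136 152 155 156 194 207 226 235 235 236 237]
184 [231 231 232 230 230 231 230 231 231 231 230 231 215 160 145 188 181 213 231 232 234 235 235 234 233 232 233 235] 
    [150 150 151 148 147 150 148 146 150 151 151 151 140 108 103 122 122 139 152 214 236 237 237 237 236 235 235 237]
185 [231 230 231 230 229 231 230 230 231 230 230 231 231 231 189 126 183 184 216 232 234 235 237 235 234 233 234 233] 
    [148 150 150 149 147 148 150 151 150 150 148 151 151 150 124 108 128 123 140 215 236 237 237 237 235 234 236 236]
```

>>> carry_out(deltas=[0,0,0,0,0.003,0,1,0,0,0,0,0.003,0,1,0,0,0,0,0,0,1])

```text
clock: 3.1
eef_pos: [529.6, 136.3, 101.1]
tool_rot: [-3.141, 0.0, 2.911]
force: [-1.7, -2.2, 4.8]
width: -0.2
gripper_force: 2.6
```

>>> carry_out(deltas=[0,0,0,0,-0.004,0,1,0,0,0,0,-0.004,0,1,0,0,0,0,-0.004,0,1,0,0,0,0,0,0,1])

```text
clock: 3.6
eef_pos: [526.9, 125.1, 101.1]
tool_rot: [3.141, 0.001, 2.911]
force: [1.2, 2.0, 5.3]
width: -0.2
gripper_force: 2.6
```

>>> carry_out(deltas=[0,0,0,0,0.006,-0.05,1,0,0,0,0,0,-0.05,1,0,0,0,0,0,0,1])

```text
clock: 3.98
eef_pos: [529.8, 130.3, 203.7]
tool_rot: [3.14, 0.005, 2.91]
force: [-0.2, 0.2, 0.0]
width: -0.2
gripper_force: 0.0
```

```bash
python3 - <<'E'
from h import *
im=ctrl.get_image("side")[:,:,::-1]; s0=cv2.imread("pics/side0.png"); cv2.imwrite("pics/side3.png",im)
t=ctrl.get_image("top")[:,:,::-1]; cv2.imwrite("pics/top3.png",t)
p=ctrl.read_state()["eef_pos"];print(p,proj("side",p),proj("top",p))
np.set_printoptions(linewidth=200)
for r in range(122,160): print(r,s0[r,226:250,1],'\n   ',im[r,226:250,1])
E
```

```text
[527.10205441 129.85218467 200.34077465] [[237.85436547 149.1534747 ]] [[216.88724874 204.88781723]]
122 [ 99  98  98 101  98  99  98  95  93  93  95  92  92  92  93  96  95  95  97  95 101 107  99 101] 
    [ 99 100  99 100  97  83  64  58  58  90 139 152 153 115  64  59  59  62  78  92 102 109  98 101]
123 [ 98  97  98  98  98  95  99  97  97  96  97  93  93  92  93  96  96  96  96  97 106 108 105  99] 
    [101  96  97  99  98  83  62  62  57  89 141 153 153 119  66  58  60  61  79  96 109 110 105 101]
124 [100  99  97  98  98  96  96 100  99  95  97  95  92  91  95  96  98  94  96  95  96  99 104 109] 
    [ 98  97  97  98  98  86  67  63  61  73 133 154 154 119  66  62  60  60  78  92  98 101 104 107]
125 [ 99  97  98  99  98  97 100  99  97  95  98  99  94  93  93  95  95  97  92  95  97 103 105  97] 
    [ 98  97  96 100  97  86  67  61  60  77 134 152 154 121  73  60  62  63  78  90  94 101 103  99]
126 [ 96  98 100 101 100 100  98 102  98  96  95  97  96  93  96  98  93  97  98  98 100 107 101 104] 
    [ 99  96  96  98 101  88  68  80 119 134 147 155 154 142 132 137 105  66
[... 6090 characters left out ...]
 238 238 238 239 238 237 236 236 237 237 238 239 239 238 238 238 239 239 239 239 239]
157 [235 236 236 236 235 236 237 236 237 236 236 236 235 236 236 235 236 236 237 237 238 238 239 239] 
    [236 238 237 238 237 236 237 238 238 238 237 237 237 238 237 237 238 237 237 238 240 239 240 240]
158 [237 236 236 236 236 235 237 238 237 236 236 235 237 237 236 237 236 238 238 238 238 238 238 238] 
    [237 237 238 238 236 237 238 238 238 238 236 237 237 238 238 237 239 238 238 239 239 240 238 239]
159 [236 235 235 236 235 236 236 236 236 236 235 236 237 238 238 238 238 238 238 239 237 238 238 238] 
    [237 238 237 237 236 237 237 238 237 237 237 237 238 239 240 239 239 239 239 240 238 238 238 239]
```

The shut fingertips appear about 7 px higher than the reported TCP projects to, which is about 28 mm. They also touched the bar top (129 mm) at a reported z of 101. So the real tip sits about 28 mm behind the reported TCP, and I'll compensate for that in z.

>>> carry_out(deltas=[0,0,0,0,0.001,0.03,0,0,0,0,0,0,0.03,0,0,0,0,0,0,0.03,0,0,0,0,0,0,0.02,0,0,0,0,0,0,0.018,0,0,0,0,0,0,0,0])

```text
clock: 4.82
eef_pos: [525.2, 130.6, 70.0]
tool_rot: [-3.138, -0.006, 2.911]
force: [0.1, -1.0, -0.6]
width: 42.2
gripper_force: 0.0
```

>>> carry_out(deltas=[0,0,0,0,0,0,1,0,0,0,0,0,0,1,0,0,0,0,0,0,1])

```text
clock: 5.2
eef_pos: [528.2, 131.8, 73.2]
tool_rot: [3.141, 0.0, 2.911]
force: [-0.1, 0.3, -1.3]
width: 13.2
gripper_force: 60.1
```

```bash
python3 - <<'E'
from h import *
goal(*B(-55,45,72.3),np.pi-.7-.1437)
E
```

```text
t 5.2 pos [528.2 131.8  73.2] rot [3.141 0.    2.911] q [-0.32  0.66  0.04  1.93 -0.05  0.55  1.09] F [-0.1  0.3 -1.3] w 13.2 gf 60.1436448097229
wz deg 35.1 shift before turn [ 0.9 -0.8  0.9] after turn [ 0.3 -1.1  0.9]
```

>>> carry_out(deltas=[0,0,7,0,0,0,1,0,0,7,0,0,0,1,0,0,7,0,0,0,1,0,0,7,0,0,0,1,0,0,7.1,0,0,0,1,0,0,0,0,0,0,1,0,0,0,0,0,0,1])

```text
clock: 6.08
eef_pos: [527.9, 131.2, 73.2]
tool_rot: [-3.141, 0.0, 2.3]
force: [-2.2, -3.6, 3.3]
width: 13.0
gripper_force: 61.0
```

```bash
python3 - <<'E'
from h import *
goal(*B(-55,45,72.3),np.pi-.7-.1437); print(ctrl.read_state()["torque"])
E
```

```text
t 6.08 pos [527.9 131.2  73.2] rot [-3.141  0.     2.3  ] q [-0.43  0.67  0.21  1.93 -0.25  0.56  0.68] F [-2.2 -3.6  3.3] w 13.0 gf 60.993075370788574
wz deg 0.1 shift before turn [ 0.5 -0.5  0.9] after turn [ 0.5 -0.5  0.9]
[-0.56723803  0.41267223 -0.00547906]
```

>>> carry_out(deltas=[0,0,0,0,0,0,0,0,0,0,0,0,0,0,0,0,0,0,0,-0.03,0,0,0,0,0,0,-0.03,0,0,0,0,-0.0294,-0.0354,0,0,0,0,0,-0.0294,-0.0354,0,0,0,0,-9.95,0,0,0,0,0,0,-9.95,0,0,0,0,0,0,0,0,0,0,0,0,0,0,0,0,0.02,0,0,0,0,0,0,0.02,0,0,0,0,0,0,0.021,0])

```text
clock: 7.58
eef_pos: [514.8, 41.1, 71.3]
tool_rot: [3.141, 0.001, 2.643]
force: [-0.8, -0.8, -0.4]
width: 42.8
gripper_force: 0.0
```

>>> carry_out(deltas=[0,0,0,0,0,0,0,0,0,0,0,0,0,1,0,0,0,0,0,0,1,0,0,0,0,0,0,1])

```text
clock: 8.07
eef_pos: [514.8, 40.3, 72.7]
tool_rot: [3.141, 0.001, 2.645]
force: [-1.0, -1.0, 5.8]
width: 13.0
gripper_force: 60.7
```

```bash
python3 - <<'E'
from h import *
goal(*B(-55,-47,72.3),np.pi+.7-.1437); print(ctrl.read_state()["torque"])
E
```

```text
t 8.07 pos [514.8  40.3  72.7] rot [3.141e+00 1.000e-03 2.645e+00] q [-0.21  0.64  0.11  2.01 -0.14  0.5   1.08] F [-1.  -1.   5.8] w 13.0 gf 60.69590449333191
wz deg -60.3 shift before turn [ 0.6 -0.5  0.4] after turn [0.8 0.3 0.4]
[-0.46779579  0.24146461 -0.02289978]
```

>>> carry_out(deltas=[0,0,-8.6,0,0,0,1,0,0,-8.6,0,0,0,1,0,0,-8.6,0,0,0,1,0,0,-8.6,0,0,0,1,0,0,-8.6,0,0,0,1,0,0,-8.6,0,0,0,1,0,0,-8.7,0,0,0,1,0,0,0,0,0,0,1,0,0,0,0,0,0,1])

```text
clock: 9.2
eef_pos: [514.9, 41.7, 72.7]
tool_rot: [3.141, 0.002, -2.585]
force: [-1.3, 1.6, 6.4]
width: 13.3
gripper_force: 60.8
```

```bash
python3 - <<'E'
from h import *
goal(*B(-55,-47,72.3),np.pi+.7-.1437)
print("to right dial, z+60");goal(*B(-55,-139,132.3),np.pi+.815-.1437)
E
```

```text
t 9.2 pos [514.9  41.7  72.7] rot [ 3.141e+00  2.000e-03 -2.585e+00] q [-0.02  0.64 -0.18  2.    0.21  0.51  1.79] F [-1.3  1.6  6.4] w 13.3 gf 60.77477037906647
wz deg 0.0 shift before turn [ 1.5 -0.9  0.4] after turn [ 1.5 -0.9  0.4]
to right dial, z+60
t 9.2 pos [514.9  41.7  72.7] rot [ 3.141e+00  2.000e-03 -2.585e+00] q [-0.02  0.64 -0.18  2.    0.21  0.51  1.79] F [-1.3  1.6  6.4] w 13.3 gf 60.77477037906647
wz deg -6.6 shift before turn [ 60.9 -71.2 -59.6] after turn [ 68.6 -63.8 -59.6]
```

>>> carry_out(deltas=[0,0,0,0,0,0,0,0,0,0,0,0,0,0,0,0,0,0,0,-0.03,0,0,0,0,0,0,-0.03,0,0,0,0,0.0305,-0.0356,0,0,0,0,0,0.0305,-0.0356,0,0,0,0,-6.6,0,0,0,0,0,0,0,0,0,0,0,0,0,0,0,0,0.02,0,0,0,0,0,0,0.02,0,0,0,0,0,0,0.02,0,0,0,0,0,0,0,0])

```text
clock: 10.7
eef_pos: [499.2, -51.0, 70.7]
tool_rot: [3.139, -0.002, -2.47]
force: [-0.3, 0.2, 0.1]
width: 42.8
gripper_force: 0.0
```

>>> carry_out(deltas=[0,0,0,0,0,0,1,0,0,0,0,0,0,1,0,0,0,0,0,0,1])

```text
clock: 11.08
eef_pos: [499.9, -50.4, 72.7]
tool_rot: [3.141, 0.001, -2.469]
force: [-3.0, 4.5, 6.2]
width: 13.1
gripper_force: 59.3
```

```bash
python3 - <<'E'
from h import *
goal(*B(-55,-139,72.3),np.pi-.1437)
E
```

```text
t 11.07 pos [499.9 -50.4  72.7] rot [ 3.141e+00  1.000e-03 -2.469e+00] q [ 0.19  0.63 -0.21  2.04  0.26  0.5   2.03] F [-3.   4.5  6.2] w 13.1 gf 59.30905759334564
wz deg 46.8 shift before turn [-0.4 -1.   0.4] after turn [-1.  -0.3  0.4]
```

>>> carry_out(deltas=[0,0,7.8,0,0,0,1,0,0,7.8,0,0,0,1,0,0,7.8,0,0,0,1,0,0,7.8,0,0,0,1,0,0,7.8,0,0,0,1,0,0,7.8,0,0,0,1,0,0,0,0,0,0,1,0,0,0,0,0,0,1])

```text
clock: 12.08
eef_pos: [499.8, -50.1, 72.7]
tool_rot: [3.14, -0.001, 2.997]
force: [-3.7, 4.7, 7.2]
width: 12.9
gripper_force: 59.4
```

```bash
python3 - <<'E'
from h import *
goal(*B(-55,-139,72.3),np.pi-.1437)
E
```

```text
t 12.07 pos [499.8 -50.1  72.7] rot [ 3.140e+00 -1.000e-03  2.997e+00] q [ 0.04  0.62  0.01  2.04 -0.02  0.48  1.49] F [-3.7  4.7  7.2] w 12.9 gf 59.44787800312042
wz deg -0.0 shift before turn [-1.2 -0.6  0.4] after turn [-1.2 -0.6  0.4]
```

>>> carry_out(deltas=[0,0,0,0,0,0,0,0,0,0,0,0,0,0,0,0,0,0,0,-0.04,0,0,0,0,0,0,-0.05,0,0,0,0,0,-0.055,0,0,0,0,0,0,-0.055,0,0,0,0,0,0,-0.055,0,0,0,0,0,0,-0.055,0,0])

```text
clock: 13.08
eef_pos: [468.0, -271.9, 162.0]
tool_rot: [-3.141, 0.001, 2.996]
force: [0.9, 0.0, 0.5]
width: 42.7
gripper_force: 0.0
```

```bash
python3 - <<'E'
from h import *
o=[]
for n,(x,y,w,h) in dict(top=(180,150,120,90),side=(215,140,80,100)).items():
    im=ctrl.get_image(n)[:,:,::-1]; cv2.imwrite(f"pics/{n}4.png",im); k=4 if n=="top" else 4
    o.append(cv2.resize(im[y:y+h,x:x+w],None,fx=k,fy=k,interpolation=cv2.INTER_CUBIC))
o[0]=np.vstack([o[0],np.zeros((40,480,3),np.uint8)])
cv2.imwrite("pics/c6.png",np.hstack(o))
E
```

```text
(no output)
```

View pics/c6.png

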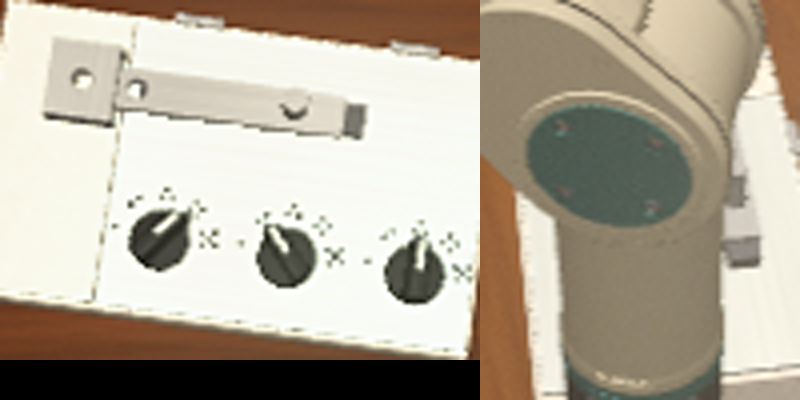

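The top crop shows the left pointer at the 4 pips, the middle at 2 and the right at 3. The bolt post is next.

>>> carry_out(deltas=[0,0,0,-0.0176,0.0543,0,0,0,0,0,-0.0176,0.0543,0,0,0,0,0,-0.0176,0.0543,0,0,0,0,0,-0.0176,0.0543,0,0,0,0,0,-0.0176,0.0543,0,0,0,0,0,-0.0176,0.0543,0,0,0,0,0,0,0,0,0,0,0,0,0,0,0,0])

```text
clock: 14.18
eef_pos: [619.6, 37.1, 161.5]
tool_rot: [-3.14, -0.001, 2.997]
force: [-0.1, -0.7, 0.1]
width: 42.8
gripper_force: 0.0
```

```bash
python3 - <<'E'
from h import *
goal(*B(50,-37,80),np.pi-.1437)
E
```

```text
t 14.18 pos [619.6  37.1 161.5] rot [-3.140e+00 -1.000e-03  2.997e+00] q [-0.12  0.63  0.03  1.65 -0.02  0.86  1.34] F [-0.1 -0.7  0.1] w 42.8 gf 0.0
wz deg -0.1 shift before turn [-0.1 -2.  81.5] after turn [-0.1 -2.  81.5]
```

>>> carry_out(deltas=[0,0,0,0,-0.002,0.027,0,0,0,0,0,0,0.027,0,0,0,0,0,0,0.027,0,0,0,0,0,0,0,0,0,0,0,0,0,0,1,0,0,0,0,0,0,1,0,0,0,0,0,0,1])

```text
clock: 15.05
eef_pos: [620.5, 34.5, 82.2]
tool_rot: [-3.141, 0.002, 2.996]
force: [-1.6, -1.5, 5.1]
width: 14.5
gripper_force: 58.5
```

```bash
python3 - <<'E'
from h import *
goal(*B(50,0,80),np.pi-.1437)
E
```

```text
t 15.05 pos [620.5  34.5  82.2] rot [-3.141e+00  2.000e-03  2.996e+00] q [-0.12  0.73  0.02  1.71 -0.02  0.7   1.35] F [-1.6 -1.5  5.1] w 14.5 gf 58.540465235710144
wz deg -0.1 shift before turn [ 1.3 37.3  2.2] after turn [ 1.2 37.3  2.2]
```

>>> carry_out(deltas=[0,0,0,0,0.008,0,1,0,0,0,0,0.008,0,1,0,0,0,0,0.008,0,1,0,0,0,0,0.007,0,1,0,0,0,0,0.004,0,1,0,0,0,0,0.003,0,1,0,0,0,0,0.002,0,1,0,0,0,0,0,0,1])

```text
clock: 16.05
eef_pos: [626.0, 71.8, 82.3]
tool_rot: [-3.138, 0.002, 2.995]
force: [-1.2, -6.2, 8.0]
width: 14.4
gripper_force: 58.9
```

```bash
python3 - <<'E'
from h import *
goal(*B(50,0,80),np.pi-.1437)
E
```

```text
t 16.05 pos [626.   71.8  82.3] rot [-3.138e+00  2.000e-03  2.995e+00] q [-0.18  0.74  0.03  1.68 -0.03  0.72  1.29] F [-1.2 -6.2  8. ] w 14.4 gf 58.874435126781464
wz deg -0.2 shift before turn [ 1.3 -0.4  2.3] after turn [ 1.3 -0.4  2.3]
```

Force is still only 6 N, so I'll push a little more to see whether the stop is reached.

>>> carry_out(deltas=[0,0,0,0,0.003,0,1,0,0,0,0,0.002,0,1,0,0,0,0,0,0,1])

```text
clock: 16.42
eef_pos: [626.0, 71.7, 82.2]
tool_rot: [-3.132, 0.001, 2.992]
force: [-3.7, -14.2, 9.4]
width: 15.1
gripper_force: 59.4
```

The bolt is at its stop: y no longer moves and force has risen to 14 N. The home post is at (626.0,71.7). I'll release and move to the pin.

>>> carry_out(deltas=[0,0,0,0,-0.003,0,0,0,0,0,0,0,0,0,0,0,0,0,0,-0.045,0,0,0,0,0,0,-0.05,0,0,0,0,0.0072,-0.0563,0,0,0,0,0,0.0072,-0.0563,0,0,0,0,0,0.0072,-0.0563,0,0,0,0,0,0.0072,-0.0563,0,0,0,0,0,0.0072,-0.0563,0,0,0,0,0,0.0072,-0.0563,0,0,0,0,0,0.0072,-0.0563,0,0,0,0,0,0,0,0,0])

```text
clock: 17.92
eef_pos: [516.6, -311.4, 175.8]
tool_rot: [-3.138, -0.0, 2.988]
force: [0.4, 0.1, -0.9]
width: 42.7
gripper_force: 0.0
```

>>> carry_out(deltas=[0,0,10,0,0,0,0,0,0,10,0,0,0,0,0,0,10,0,0,0,0,0,0,10,0,0,0,0,0,0,10,0,0,0,0,0,0,10,0,0,0,0,0,0,10,0,0,0,0,0,0,10,0,0,0,0,0,0,10,0,0,0,0,0,0,0,0,0,0,0])

```text
clock: 19.18
eef_pos: [520.0, -303.6, 175.4]
tool_rot: [-3.141, -0.001, 1.43]
force: [-0.1, -0.5, -0.2]
width: 42.8
gripper_force: 0.0
```

```bash
python3 - <<'E'
from h import *
t0=cv2.imread("pics/top0.png"); t=ctrl.get_image("top")[:,:,::-1]; cv2.imwrite("pics/top5.png",t)
P8=lambda x,y:((x-470+.5)/8-.5+352,(y+.5)/8-.5+198)
x,y,_=p=(ray("top",P8(637,116),78)+ray("top",P8(604,123),44))/2; print(ray("top",P8(637,116),78),ray("top",P8(604,123),44))
goal(x,y,21.5,np.pi/2-.1437)
# bolt home check: pixels around keeper-bolt: compare to model
o=cv2.resize(t[150:190,180:280],None,fx=7,fy=7,interpolation=cv2.INTER_CUBIC)
cv2.imwrite("pics/c7.png",o)
E
```

```text
[ 516.18846334 -309.24535605   78.        ] [ 517.24208302 -307.62856579   44.        ]
t 19.23 pos [ 519.8 -303.9  175.5] rot [-3.142e+00 -1.000e-03  1.431e+00] q [ 0.19  0.63  0.47  1.7  -0.35  0.9   0.67] F [-0.7 -0.2 -0.6] w 42.7 gf 0.0
wz deg 0.2 shift before turn [ -4.9  -2.4 154. ] after turn [ -4.9  -2.4 154. ]
```

View pics/c7.png

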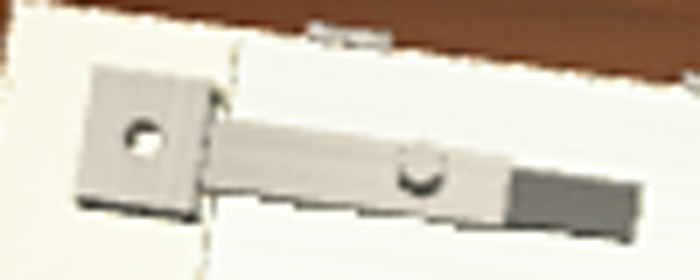

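The crop shows the bolt home, with the keeper hole open through to the deck. I'll descend on the pin and centre it in two directions.

>>> carry_out(deltas=[0,0,0,-0.0055,-0.0018,0.05,0,0,0,0,0,0,0.05,0,0,0,0,0,0,0.03,0,0,0,0,0,0,0.024,0,0,0,0,0,0,0,0,0,0,0,0,0,0,1,0,0,0,0,0,0,1,0,0,0,0,0,0,1])

```text
clock: 20.23
eef_pos: [517.3, -311.2, 23.2]
tool_rot: [3.139, 0.001, 1.426]
force: [0.2, 1.2, 6.2]
width: 16.0
gripper_force: 58.6
```

```bash
python3 - <<'E'
from h import *
goal(517.2,-309.5,21.5,np.pi/2-.1437)
E
```

```text
t 20.23 pos [ 517.3 -311.2   23.2] rot [3.139e+00 1.000e-03 1.426e+00] q [ 0.28  0.83  0.35  1.79 -0.47  0.6   0.77] F [0.2 1.2 6.2] w 16.0 gf 58.6236834526062
wz deg -0.1 shift before turn [ 1.7 -0.4  1.7] after turn [ 1.7 -0.4  1.7]
```

>>> carry_out(deltas=[0,0,0,0,0,0,0,0,0,0,0,0,0,0,0,0,-10,0,0,0,0,0,0,-10,0,0,0,0,0,0,-10,0,0,0,0,0,0,-10,0,0,0,0,0,0,-10,0,0,0,0,0,0,-10,0,0,0,0,0,0,-10,0,0,0,0,0,0,-10,0,0,0,0,0,0,-10,0,0,0,0,0,0,0,0,0,0,0])

```text
clock: 21.72
eef_pos: [515.9, -310.9, 21.6]
tool_rot: [3.141, -0.0, 2.994]
force: [-0.1, -0.1, 0.3]
width: 42.7
gripper_force: 0.0
```

```bash
python3 - <<'E'
from h import *
goal(517.3,-311.2,21.5,np.pi-.1437)
E
```

```text
t 21.73 pos [ 515.9 -310.9   21.6] rot [ 3.141 -0.     2.994] q [ 0.53  0.8  -0.06  1.79  0.08  0.56  1.85] F [-0.1 -0.1  0.3] w 42.7 gf 0.0
wz deg -0.2 shift before turn [-1.4 -0.1  0.1] after turn [-1.4 -0.1  0.1]
```

>>> carry_out(deltas=[0,0,0,-0.0014,0,0,0,0,0,0,0,0,0,1,0,0,0,0,0,0,1,0,0,0,0,0,0,1])

```text
clock: 22.22
eef_pos: [517.9, -310.9, 21.9]
tool_rot: [-3.141, 0.0, 2.996]
force: [0.6, 0.0, 1.0]
width: 16.3
gripper_force: 58.5
```

>>> carry_out(deltas=[0,0,0,0,0,-0.015,1,0,0,0,0,0,-0.015,1,0,0,0,0,0,-0.04,1,0,0,0,0,0,-0.045,1,0,0,0,0,0,-0.035,1,0,0,0,0,0,0,1])

```text
clock: 22.98
eef_pos: [519.8, -312.3, 176.1]
tool_rot: [-3.139, 0.007, 2.996]
force: [0.1, 0.5, -0.5]
width: 16.3
gripper_force: 58.5
```

```bash
python3 - <<'E'
from h import *
goal(*B(50,115,160)+[.4,.3,0],np.pi-.1437)
E
```

```text
t 22.98 pos [ 519.8 -312.3  176.1] rot [-3.139  0.007  2.996] q [ 0.54  0.59 -0.07  1.68  0.05  0.86  1.87] F [ 0.1  0.5 -0.5] w 16.3 gf 58.50843608379364
wz deg -0.1 shift before turn [-48.2 510.4  16.1] after turn [-49.1 510.3  16.1]
```

>>> carry_out(deltas=[0,0,0,-0.005,0.055,0,1,0,0,0,-0.005,0.055,0,1,0,0,0,-0.005,0.055,0,1,0,0,0,-0.005,0.055,0,1,0,0,0,-0.005,0.055,0,1,0,0,0,-0.005,0.055,0,1,0,0,0,-0.005,0.055,0,1,0,0,0,-0.005,0.055,0,1,0,0,0,0,0,0,1])

```text
clock: 24.1
eef_pos: [620.1, 126.3, 171.0]
tool_rot: [3.137, -0.002, 3.006]
force: [-0.6, -0.8, -0.3]
width: 16.2
gripper_force: 58.8
```

```bash
python3 - <<'E'
from h import *
for p in((164,227),(222,227),(219,268),(247,287)): print(ray("top",np.array(p)/1.5625,200 if p[0]<247 else 0))
goal(*B(50,115,140)+[.4,.3,0],np.pi-.1437)
E
```

```text
[689.08571648 425.3586445  200.        ]
[687.86525757 327.43776577 200.        ]
[617.21921327 330.03778126 200.        ]
[621.92138464 332.95129877   0.        ]
t 24.1 pos [620.1 126.3 171. ] rot [ 3.137e+00 -2.000e-03  3.006e+00] q [-0.2   0.64 -0.06  1.6   0.04  0.9   1.15] F [-0.6 -0.8 -0.3] w 16.2 gf 58.75256538391113
wz deg 0.4 shift before turn [-13.2  61.8  31. ] after turn [-12.7  61.9  31. ]
```

Grater edge at y of about 328, so it is well clear. I'll go over the keeper.

>>> carry_out(deltas=[0,0,0,-0.0065,0.031,0.01,1,0,0,0,-0.0065,0.031,0.01,1,0,0,0.3,0,0,0.005,1,0,0,0,0,0,0,1,0,0,0,0,0,0,1])

```text
clock: 24.72
eef_pos: [642.8, 176.0, 147.0]
tool_rot: [-3.14, 0.0, 2.989]
force: [-0.2, -0.0, 0.5]
width: 16.3
gripper_force: 58.8
```

```bash
python3 - <<'E'
from h import *
goal(*B(50,115,120)+[.4,.3,0],np.pi-.1437)
p=ctrl.read_state()["eef_pos"]
o=[]
for n in("side","top"):
    im=ctrl.get_image(n)[:,:,::-1]; cv2.imwrite(f"pics/{n}6.png",im)
    x,y=(250,110) if n=="side" else (185,145)
    o.append(cv2.resize(im[y:y+60,x:x+40],None,fx=10,fy=10,interpolation=cv2.INTER_CUBIC))
cv2.imwrite("pics/c8.png",np.hstack(o))
print(proj("side",[*p[:2],p[2]-3.6]),proj("side",B(50,115,111)))
E
```

```text
t 24.73 pos [642.8 176.  147. ] rot [-3.14   0.     2.989] q [-0.28  0.71 -0.05  1.52  0.04  0.91  1.07] F [-0.2 -0.   0.5] w 16.3 gf 58.78511667251587
wz deg -0.5 shift before turn [ 2.7  9.5 27. ] after turn [ 2.6  9.5 27. ]
[[271.23132489 146.38956125]] [[269.69941671 152.25625284]]
```

View pics/c8.png

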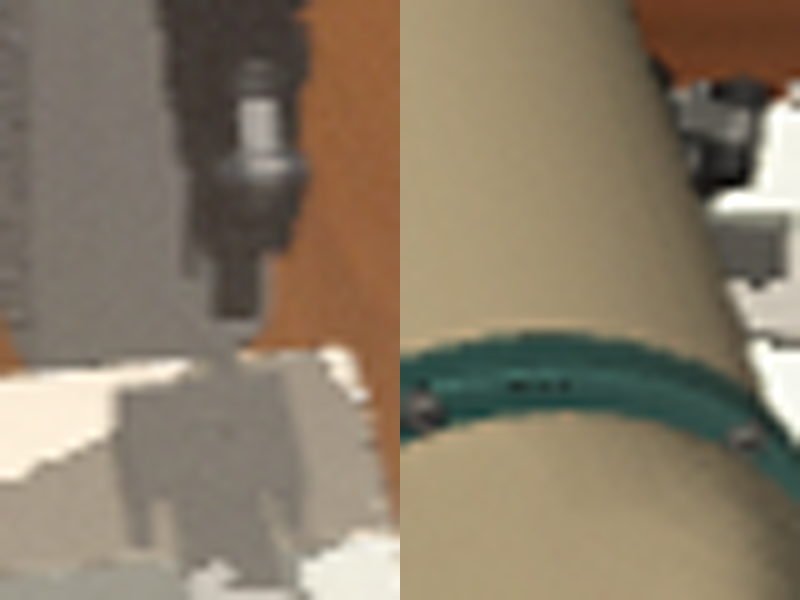

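The picture is too shaded to show the hole (the pin collar is at about (274,143) original pixels). I'll align by measured pose, then lower and feel by force.

>>> carry_out(deltas=[0,0,-0.5,0.0026,0.0095,0.01,1,0,0,0,0,0,0.01,1,0,0,0,0,0,0,1,0,0,0,0,0,0,1])

```text
clock: 25.32
eef_pos: [641.6, 187.6, 126.6]
tool_rot: [-3.141, -0.0, 3.0]
force: [1.0, 0.1, -0.4]
width: 16.2
gripper_force: 58.8
```

```bash
python3 - <<'E'
from h import *
goal(*B(50,115,92.6)+[.4,.3,0],np.pi-.1437)
E
```

```text
t 25.32 pos [641.6 187.6 126.6] rot [-3.141 -0.     3.   ] q [-0.3   0.74 -0.05  1.53  0.05  0.87  1.06] F [ 1.   0.1 -0.4] w 16.2 gf 58.78336429595947
wz deg 0.1 shift before turn [-0.2 -1.9 34. ] after turn [-0.2 -1.9 34. ]
```

Tip is at about 123. I'll correct, settle, and lower in small steps.

>>> carry_out(deltas=[0,0,0.1,0,-0.0015,0.003,1,0,0,0,0,0,0,1,0,0,0,0,0,0,1,0,0,0,0,0,0,1])

```text
clock: 25.82
eef_pos: [641.5, 186.4, 123.9]
tool_rot: [3.141, 0.0, 2.998]
force: [0.5, -0.2, 0.0]
width: 16.0
gripper_force: 58.8
```

```bash
python3 - <<'E'
from h import *
goal(*B(50,115,92.6)+[.4,.3,0],np.pi-.1437)
E
```

```text
t 25.82 pos [641.5 186.4 123.9] rot [3.141 0.    2.998] q [-0.29  0.74 -0.05  1.54  0.05  0.87  1.06] F [ 0.5 -0.2  0. ] w 16.0 gf 58.78313362598419
wz deg 0.0 shift before turn [-0.1 -0.6 31.3] after turn [-0.1 -0.6 31.3]
```

>>> carry_out(deltas=[0,0,0,0,-0.0004,0.005,1,0,0,0,0,0,0.004,1,0,0,0,0,0,0.003,1,0,0,0,0,0,0.003,1,0,0,0,0,0,0,1])

```text
clock: 26.45
eef_pos: [641.1, 185.9, 108.4]
tool_rot: [-3.141, -0.001, 2.998]
force: [0.7, -0.2, -0.7]
width: 16.2
gripper_force: 58.8
```

The tip is 6 mm into the keeper with no force. Continuing.

>>> carry_out(deltas=[0,0,0,0,0,0.003,1,0,0,0,0,0,0.003,1,0,0,0,0,0,0.003,1,0,0,0,0,0,0.003,1,0,0,0,0,0,0,1])

```text
clock: 27.08
eef_pos: [641.1, 185.9, 96.4]
tool_rot: [-3.141, -0.001, 2.998]
force: [0.2, -0.7, -0.3]
width: 16.2
gripper_force: 58.8
```

Tip at about 93, so it is through the bolt too. Last few millimetres to seat the collar.

>>> carry_out(deltas=[0,0,0,0,0,0.002,1,0,0,0,0,0,0.0015,1,0,0,0,0,0,0.001,1,0,0,0,0,0,0,1])

```text
clock: 27.58
eef_pos: [641.4, 186.0, 93.0]
tool_rot: [3.141, 0.0, 2.998]
force: [-2.2, -1.4, 4.5]
width: 16.3
gripper_force: 59.1
```

The collar seats at z 93, with 4.5 N. Release and retreat straight up.

>>> carry_out(deltas=[0,0,0,0,0,0,0.2,0,0,0,0,0,0,0,0,0,0,0,0,0,0,0,0,0,0,0,-0.015,0,0,0,0,0,0,-0.03,0,0,0,0,0,0,-0.05,0,0,0,0,0,0,-0.03,0,0,0,0,0,-0.05,0,0,0,0,0,0,-0.055,0,0,0,0,0,0,-0.055,0,0,0,0,0,0,-0.055,0,0,0,0,0,0,-0.055,0,0])

```text
clock: 29.08
eef_pos: [602.8, -83.0, 218.7]
tool_rot: [3.142, 0.002, 2.998]
force: [1.1, 0.3, 0.3]
width: 42.9
gripper_force: 0.0
```

>>> carry_out(deltas=[0,0,0,0.005,-0.055,0,0,0,0,0,0.005,-0.055,0,0,0,0,0,0.01,-0.055,0,0,0,0,0,0,0,0,0,0,0,0,0,0,0,0])

```text
clock: 29.7
eef_pos: [559.8, -241.4, 218.1]
tool_rot: [3.141, 0.001, 2.998]
force: [0.5, 0.4, 0.5]
width: 42.6
gripper_force: 0.0
```

```bash
python3 - <<'E'
from h import *
t=ctrl.get_image("top")[:,:,::-1]; cv2.imwrite("pics/top7.png",t)
a=cv2.imread("pics/top5.png");a4=cv2.imread("pics/top4.png")
x,y=180,155
d=cv2.absdiff(t,a).max(2); m=(d>40)
ys,xs=np.nonzero(m[145:245,165:310]); print("changed px in box", len(xs), (xs+165).min(),(xs+165).max(),(ys+145).min(),(ys+145).max())
for k,P in dict(head=(50,115,149),collar=(50,115,115)).items(): print(k,proj("top",B(*P)))
dd=cv2.absdiff(t,a4).max(2)[196:230,205:300]; print("dial change px",(dd>40).sum())
np.set_printoptions(linewidth=200); print(t[156:178,188:212,1])
g=cv2.absdiff(t,cv2.imread("pics/top0.png")).max(2)
for n,(x0,y0,x1,y1) in dict(bowl=(70,200,142,272),grater=(100,140,162,188),jar=(345,135,385,172)).items(): print(n,(g[y0:y1,x0:x1]>40).sum())
goal(500,-300,200,3)
E
```

```text
changed px in box 160 196 309 164 244
head [[198.52151099 166.33583852]]
collar [[200.21839209 169.05163749]]
dial change px 0
[[246 245 244 245 246 246 246 246 246 247 247 247 247 247 247 247 248 248 248 248 248 247 247 248]
 [246 246 246 245 246 246 247 247 247 247 247 246 246 247 246 247 248 248 248 247 246 246 247 248]
 [246 247 247 246 246 248 249 249 248 248 248 248 247 247 248 248 248 248 247 247 247 247 247 248]
 [246 247 247 247 243 224 219 228 231 240 246 245 246 250 250 250 249 249 248 248 248 248 248 249]
 [246 246 246 247 243 215 201 205 206 209 211 210 213 219 229 230 230 240 245 247 251 251 251 251]
 [246 246 246 247 244 204 203 204 204 203 201 201 204 202 205 206 202 213 214 213 217 216 229 254]
 [245 245 245 247 244 205 205 203 206 204 205 204 206 203 204 203 201 207 205 202 204 197 178 216]
 [245 245 245 246 238 205 205 206 209 206 198 198 205 204 206 205 204 210 207 203 206 188 105 150]
 [245 246 246 246 237 205 206 197 161 191 193 186 183 206 207 204 205 209 206 203 209 188  90 122]
 [246 247 247 244 222 206 198 168 183 192 196 194 188 179 208 205 208 209 206 204 
[... 760 characters left out ...]
164 140 149 207 210 207 205 201 170 171 200 199]
 [246 248 246 209 208 208 207 206 210 205 201 203 201 199 199 211 209 206 207 201 175 198 201 200]
 [247 247 240 208 211 209 207 207 209 208 207 205 205 206 206 210 208 204 205 194 159 203 203 201]
 [247 247 239 211 211 210 208 209 208 207 207 204 205 205 206 209 206 205 208 188 118 178 187 208]
 [248 247 235 213 215 214 211 211 210 209 208 205 207 206 208 209 206 204 209 191 124 127 108 118]]
bowl 0
grater 0
jar 131
t 29.75 pos [ 560.1 -240.3  218. ] rot [3.141e+00 1.000e-03 3.000e+00] q [ 0.39  0.55 -0.05  1.62  0.03  0.97  1.76] F [-0.4  1.  -0.1] w 42.7 gf 0.0
wz deg -0.0 shift before turn [ 51.1 -67.6  18. ] after turn [ 51.1 -67.6  18. ]
```

The pin is seated: its head sits at (198.5,166.5), exactly where predicted. The dials, bowl and grater show no change. The jar area differs only where I expect the arm overhead, and no contact force was seen there.

```bash
python3 -c "
from cell import ctrl
print(ctrl.finish_job())"
```

```text
the job is handed in; nothing more can be done
None
```

I handed the job in at about 30 s: dials set to 4-2-3, bolt fully home, and pin seated through keeper and bolt and released; the bowl and grater were unmoved, but the arm was near the jar in the last picture, so that one I could not confirm.

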